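Put the washed cups away in reverse order

TASK

Put the washed cups away for serving from the other end: move the three coloured cups from the steel drainer onto the wooden rack, one upright and centred on each dark mark, with their order along the row reversed, so that the coloured cup standing furthest left on the drainer ends furthest right on the rack, and so on. The steel tumbler from the drainer does not go on the rack: nest it fully down, upright, in the other steel tumbler, the only one of its kind, and leave that one standing where it is. Knock nothing over, and leave the bowl, jug and basket alone.

Things in the scene. Friction and masses are not known exactly. Their poses are not given: they have to be found in the camera images.
- cup_red: Red plastic cup, straight-sided, open at the top: outside diameter 62 mm, height 75 mm, wall 3 mm, about 110 g. It starts upright on the mat of its own colour. Too wide at the foot to nest in a steel tumbler. Origin: centre of its underside, z up.
- cup_yellow: Yellow plastic cup, straight-sided, open at the top: outside diameter 62 mm, height 75 mm, wall 3 mm, about 110 g. It starts upright on the mat of its own colour. Too wide at the foot to nest in a steel tumbler. Origin: centre of its underside, z up.
- cup_blue: Blue plastic cup, straight-sided, open at the top: outside diameter 62 mm, height 75 mm, wall 3 mm, about 110 g. It starts upright on the mat of its own colour. Too wide at the foot to nest in a steel tumbler. Origin: centre of its underside, z up.
- tumbler: The washed stainless steel tumbler: the one standing in the row of cups on the drainer, on the grey mat (top 14 mm above the stone). Height 90 mm, outside diameter 44 mm at the foot, 62 mm at the rim, wall 2.5 mm, inner floor 40 mm above its underside: nested, it stands 40 mm above the other. 140 g. Origin: centre of its underside, z up.
- twin: The clean stainless steel tumbler of the same type, standing upright and loose by itself on the stone shelf. Height 90 mm, outside diameter 44 mm at the foot, 62 mm at the rim, wall 2.5 mm, inner floor 40 mm above its underside: nested, it stands 40 mm above the other. 140 g. Origin: centre of its underside, z up.
- mat_red: Red drip mat: fixed plastic square 90 x 86 mm, 4 mm thick, on the steel drainer; its top is 14 mm above the stone. The cup of this colour starts on it; the mat stays and so shows that cup's place in the row. Four mats (these three and an unlisted grey one under the tumbler) lie 94 mm apart along their y axis, in any order. Origin: centre of its underside, y to the robot's left.
- mat_yellow: Yellow drip mat: fixed plastic square 90 x 86 mm, 4 mm thick, on the steel drainer; its top is 14 mm above the stone. The cup of this colour starts on it; the mat stays and so shows that cup's place in the row. Four mats (these three and an unlisted grey one under the tumbler) lie 94 mm apart along their y axis, in any order. Origin: centre of its underside, y to the robot's left.
- mat_blue: Blue drip mat: fixed plastic square 90 x 86 mm, 4 mm thick, on the steel drainer; its top is 14 mm above the stone. The cup of this colour starts on it; the mat stays and so shows that cup's place in the row. Four mats (these three and an unlisted grey one under the tumbler) lie 94 mm apart along their y axis, in any order. Origin: centre of its underside, y to the robot's left.
- rack: Fixed wooden rack: board 120 mm (x) by 320 mm (y), top 18 mm above the stone, three dark round marks (74 mm across) at x = 0, y = -95, 0, +95 mm: one place per cup. End cheeks 12 mm thick, 32 mm high at y = -154, +154 mm. Origin: centre of its underside. Roughly parallel to the drainer (within 15 degrees), its y axis likewise to the robot's left.
- katori: Bystander: low stainless steel bowl, 92 mm across, 38 mm high, loose on the stone. Leave it alone. Origin: centre of its underside.
- jug: Bystander: white ceramic jug, about 104 mm across plus a handle that reaches 86 mm from the axis along its x axis, 165 mm high, loose on the stone. Leave it alone. Origin: centre of its underside.
- basket: Bystander: green plastic basket, 200 x 150 mm, 85 mm high, loose on the stone. Leave it alone. Origin: centre of its underside.
There are look-alikes about, which are no part of the job. Several things have the shape of the cup_yellow; the one meant has the colours described above. Of the things shaped like the cup_red, the red one is meant.

How it is judged:
By the outcome, as a careful person would: the job done as asked, in the order asked, and still so for the second after the job is handed in, with the robot touching nothing.
It also fails if it takes over 106 s, if anything falls off the work surface, if the arm or the gripper's body presses on something with over 40 N, if the wrist force passes 120 N, or if a joint passes its speed limit or range.

ROBOT

A 6-joint arm with a two-finger parallel gripper is mounted at the origin on the work surface. World frame = base frame: x ahead of the robot, y to its left, z up, the work surface at z = 0. Lengths are in mm, angles in rad, forces in N, time in s.
With the tool pointing down it reaches from about 300 to 875 mm from the base axis. Payload 4.2 kg.
Tool frame: the origin (TCP) lies at the very end of the fingers, on their centre line; the grasp point (between the pads) lies ctrl.grasp_offset behind it (ctrl.grasp_offset is the distance from the TCP to the grasp point, in mm); z points along the fingers, y is the line along which they close (so a half turn about z gives the same grasp; the last joint's range is limited). The gripper opens to 85 mm and grips with 20 to 120 N. Pads are 22 mm wide; open, the fingers measure 114 mm over their backs; the gripper's body (76 mm by 85 mm) begins 54 mm behind the grasp point. The pads swing forward as they close: fully open they stand 13 mm farther back than shut.
Start: joints at [-0.02, 0.32, 1.565, -0, 1.257, -0.02], TCP at [575.014, 0, 231.338] pointing down, gripper open.
Joint ranges: [-3.11, 3.11], [-0.84, 2.01], [0.21, 2.61], [-1.34, 4.49], [0.05, 2.63], [-2.56, 2.56]. Speed limits (rad/s): [2.57, 2.57, 3.14, 3.14, 3.14, 3.14].

INTERFACE

Orientations are given as a unit quaternion [x, y, z, w].
In Python, from plant import ctrl, get_image, recognise, mark_of gives the robot as it stands.
- The arm moves only by the tool jog_arm, never from a script. Its argument "rows" is one flat list of numbers, 7 for each row, row after row: the turn, a rotation vector about the tool's x, y, z in rad, then the shift along the tool's x, y, z in cm, then the opening, from -1 (shut) to 1 (fully open). A call has 1 to 20 rows; each row shifts and turns the commanded pose from where the row before left it, along the tool's axes as they then stand; what a row does not reach is not made up. A row lasts 1/12 s, in which the tool goes at most 41.7 mm and 7.16 degrees, less where a joint would pass 70% of its speed; a pose out of reach is approached as far as the arm can. A call is refused whole if a number of a shift passes 4.17 or a number of a turn 0.125, either way. A call with a gripper value outside its range is refused whole. The fingers move at their own pace and stop on an object; "force" is the grip in N (left out, the last holds). Time passes only in rows, so rows that do not move let the fingers close. It gives the time, the measured TCP pose, the force, the opening and the grip force at its end, in the units of the state.
- ctrl.read_state(): the state, without advancing time (a new reading comes with each control period).
- get_image(name): name is "scene" or "side" or "wrist"; returns a dict with "frame" (400x640x3 uint8, red, green, blue), "camera_matrix" (3x3 intrinsics, pixels), "R" (3x3) and "t" (3): a world point X has camera coordinates R X + t. Camera axes: x right, y down, z forward; pixel columns grow to the right and rows downward; lengths in mm; the calibration is good to about 2 mm. A picture is of the moment at which its call begins. There is no depth.
- ctrl.close_job(): hands the job in; it is judged then, once.
Trained networks look in the newest picture that a camera, given by its name, has taken for a name from the list of things; names that differ only in an ending like _2 or _b are one class to them, and where a whole thing is asked for, a point or a joint stands for the part that bears it (a point fixed in the world has none). Each returns a list of dicts, best first, with "score" (0 to 1); they miss things now and then, are a little off and sometimes report something else, mostly with a low value. They report only what shows in the picture. A call takes as long as a camera call. They do not tell look-alikes from the thing itself.
- recognise(name, camera): "centre" ([column, row] in pixels, amid what is visible of it).
- mark_of(name, camera): "centre" ([column, row] in pixels: a listed point, or the origin of a listed thing).
The state is a dict: "time_s": time; "joints": joint angles; "qd": joint speeds; "joint_torque": joint torques, N m; "ee_pos": TCP position; "tool_rot": TCP orientation; "contact_force": force on the tool from outside, world axes, zero at the start; "wrist_torque": the same for the moment, N m; "finger_gap": finger opening in mm; "gripper_force": force on a finger pad.
Only numpy, scipy, OpenCV 4.12 (cv2) and the standard library are available. Lean on these libraries where they do the work, as an engineer would, in place of code of your own. Each camera call takes 0.05 s, during which the arm holds its last target. There are 200 camera calls.

## Working session

There is one attempt and no reset: what is moved stays moved. The work goes in short steps, Python scripts to look and compute and a tool call to move; the robot and the scene stay as the last step left them, time stands still between calls to the robot, and variables do not carry over. Pictures are saved under pics/ and viewed, at most 14 in all, crops included, and the job is handed in when it is done.

Besides the shell and the picture viewer there is one more tool, called after "Request:" in YAML: its name, and indented under it one key for each argument. jog_arm: Moves the arm, as the interface text tells. Its arguments: {"type":"object","properties":{"rows":{"type":"array","items":{"type":"number"}},"force":{"type":"number"}},"required":["rows"]}

```bash
ls; mkdir -p pics; python3 - <<'E'
from plant import ctrl,get_image,recognise,mark_of
import cv2,numpy as np,json
print(ctrl.grasp_offset); print(ctrl.read_state())
for c in ("scene","side"):
    g=get_image(c); cv2.imwrite(f"pics/{c}0.png",g["frame"][:,:,::-1])
    print(c,np.round(g["camera_matrix"],1).tolist(),np.round(g["R"],3).tolist(),np.round(g["t"],1).tolist())
    for n in ["cup_red","cup_yellow","cup_blue","tumbler","twin","mat_red","mat_yellow","mat_blue","rack","jug","katori","basket"]:
        print(n,[(np.round(d["centre"]).tolist(),round(d["score"],2)) for d in mark_of(n,c)])
E
```

```text
pics
18.700000000000003
{'time_s': 0.0, 'joints': array([-2.00054461e-02,  3.20259381e-01,  1.56570443e+00,  1.24786351e-05,
        1.25739257e+00, -2.00052503e-02]), 'qd': array([ 0.00141108, -0.00054815,  0.00157294, -0.00025083,  0.00182682,
        0.00185771]), 'joint_torque': array([ 7.05825660e-04, -4.15526962e+01, -2.34157133e+01, -1.88356019e-06,
        8.09230405e-03,  1.54784908e-05]), 'ee_pos': array([5.74509043e+02, 1.12376729e-02, 2.30491079e+02]), 'tool_rot': array([ 7.07107939e-01,  7.07105073e-01, -6.06694653e-04, -6.40032388e-04]), 'contact_force': array([1.11438349, 0.31035935, 0.34162401]), 'wrist_torque': array([0.00749433, 0.00725658, 0.00665948]), 'gripper_force': 0.0, 'finger_gap': 85.25749978578818}
scene [[432.6, 0.0, 321.5], [0.0, 432.6, 198.6], [0.0, 0.0, 1.0]] [[0.471, 0.882, 0.007], [0.683, -0.359, -0.636], [-0.559, 0.304, -0.771]] [-315.5, -403.8, 1679.3]
cup_red [([361.0, 246.0], 0.72), ([338.0, 198.0], 0.71)]
cup_yellow [([282.0, 216.0], 0.9), ([238.0, 247.0], 0.82)]
cup_blue [([364.0, 192.0], 0.73)]
tumbler [([308.0, 206.0], 0.92)]
twin [([387.0, 1
[... 214 characters left out ...]
5)]
side [[428.8, 0.0, 322.7], [0.0, 428.8, 197.9], [0.0, 0.0, 1.0]] [[-0.819, -0.574, 0.018], [-0.425, 0.584, -0.691], [0.386, -0.574, -0.722]] [511.9, 298.3, 1313.5]
cup_red [([304.0, 213.0], 0.87), ([274.0, 195.0], 0.84), ([384.0, 174.0], 0.71)]
cup_yellow [([340.0, 190.0], 0.98), ([351.0, 167.0], 0.49)]
cup_blue [([289.0, 231.0], 0.71)]
tumbler [([321.0, 202.0], 0.81)]
twin [([277.0, 271.0], 0.59)]
mat_red [([305.0, 219.0], 0.5)]
mat_yellow [([338.0, 187.0], 0.57), ([390.0, 143.0], 0.22)]
mat_blue [([289.0, 228.0], 0.73), ([366.0, 218.0], 0.34)]
rack [([364.0, 220.0], 0.97)]
jug [([393.0, 140.0], 0.78)]
katori [([383.0, 173.0], 0.87)]
basket [([221.0, 309.0], 0.9), ([289.0, 229.0], 0.7)]
```

```bash
python3 - <<'E'
import cv2
for c in ("scene","side"):
    im=cv2.imread(f"pics/{c}0.png")[90:350,130:530]
    cv2.imwrite(f"pics/{c}0c.png",cv2.resize(im,(800,520),interpolation=cv2.INTER_CUBIC))
E
```

```text
(no output)
```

View pics/scene0c.png

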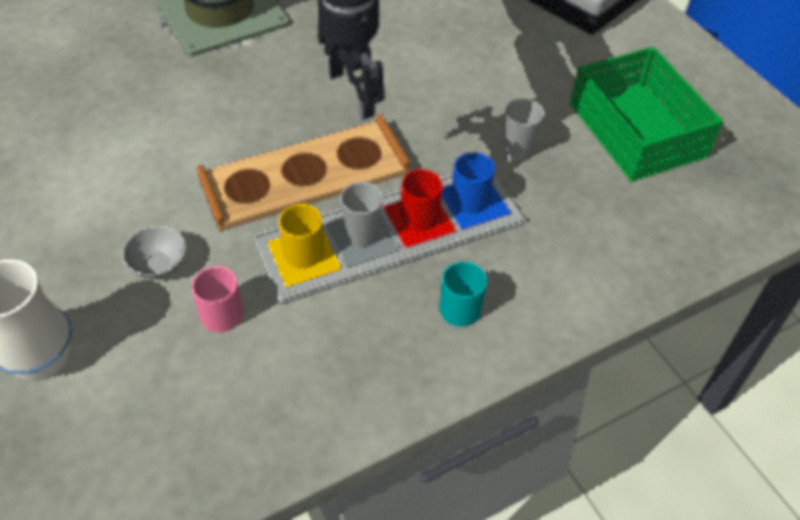

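View pics/side0c.png

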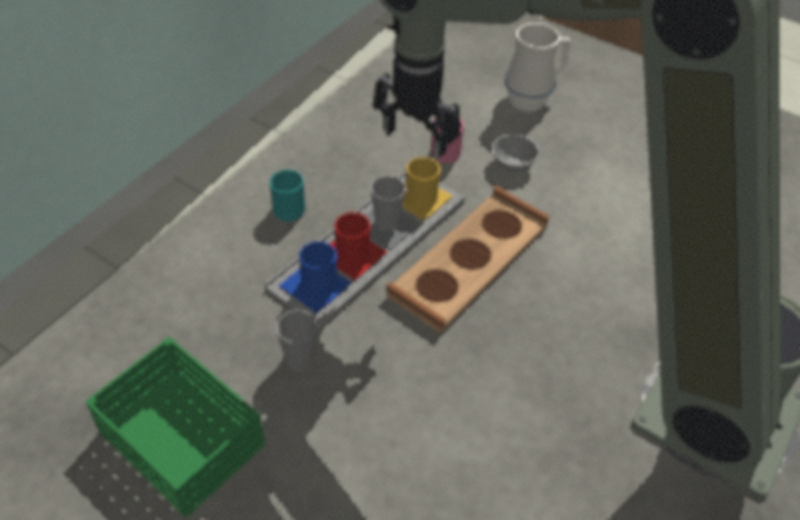

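The scene camera faces the robot, so its image right is the robot's left (+y).

- **Row order:** from the robot's left it is blue (364,192), red (338,198), grey tumbler (308,206), yellow (282,216).
- **Reversed on the rack:** yellow goes left (+y), red in the centre, blue right (−y).
- **Look-alikes:** pink cup (238,247) and teal cup (361,246).
- **Twin:** at about (391,160) in scene and (277,265) in side, by the basket.

```bash
cat > h.py <<'E'
import numpy as np,cv2
from scipy.spatial.transform import Rotation as Ro
def ray(g,p):
    K,R,t=g["camera_matrix"],np.array(g["R"]),np.array(g["t"])
    d=R.T@np.linalg.solve(K,[p[0],p[1],1.]); return -R.T@t,d/np.linalg.norm(d)
def tri(rs):
    A=sum(np.eye(3)-np.outer(d,d) for c,d in rs); b=sum((np.eye(3)-np.outer(d,d))@c for c,d in rs)
    X=np.linalg.solve(A,b); return X,max(np.linalg.norm(np.cross(X-c,d)) for c,d in rs)
def on(g,p,z):
    c,d=ray(g,p); return c+d*(z-c[2])/d[2]
def proj(g,X):
    x=np.array(g["R"])@np.array(X,float)+g["t"]; x=g["camera_matrix"]@x; return x[:2]/x[2]
E
python3 - <<'E'
from h import *
from plant import ctrl,get_image
S=get_image("scene");D=get_image("side")
np.set_printoptions(precision=1,suppress=True)
for n,a,b in [("red",(338,198),(304,213)),("yel",(282,216),(340,190)),("blue",(364,192),(289,231)),("tum",(308,206),(321,202)),("twin",(387,167),(277,271)),("rack",(279,180),(364,220)),("basket",(448,156),(221,309)),("katori",(206,224),(383,173)),("teal",(361,246),(274,195))]:
    print(n,*tri([ray(S,a),ray(D,b)]))
W=get_image("wrist");cv2.imwrite("pics/w0.png",W["frame"][:,:,::-1])
print("cam",-np.array(W["R"]).T@W["t"],np.array(W["R"]),W["camera_matrix"],ctrl.read_state()["ee_pos"])
E
```

```text
red [648.7  73.8  20.4] 4.821810378282024
yel [ 618.7 -105.3    5.9] 1.28828164292708
blue [651.5 162.5   4.9] 0.897710037737994
tum [632.5 -15.6  12.5] 9.996897540439338
twin [585.8 301.1 -11.4] 6.035200387014517
rack [472.4 -46.2  -9.3] 4.684423677864833
basket [637.9 508.7  -7.8] 0.22310850914797165
katori [ 537.4 -309.1   -9.8] 10.476306543565386
teal [812.   52.5  -7.5] 0.9670850570286588
cam [574.8  77.  375.2] [[ 1.  -0.  -0. ]
 [-0.  -1.   0.3]
 [-0.  -0.3 -1. ]] [[281.4   0.  316.9]
 [  0.  281.4 195.6]
 [  0.    0.    1. ]] [575.   -0.  231.3]
```

View pics/w0.png

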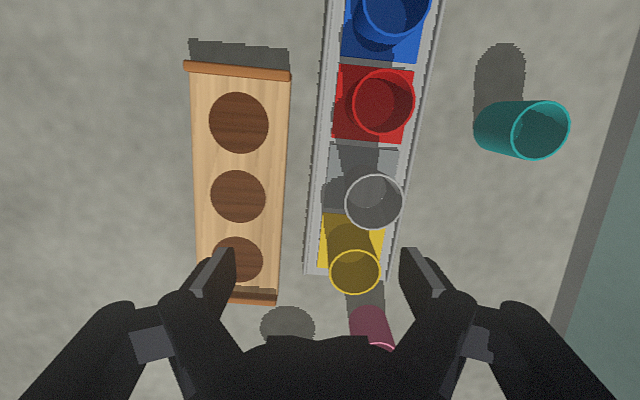

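Wrist view: rack marks at (238,122), (238,196), (236,260); cups blue (390,15), red (382,102), tumbler (373,202), yellow (353,270). Pink is at (372,325) and teal at (540,130). I'll shift +y for a second view.

Request:
jog_arm:
  rows: [0,0,0,3.5,0,0,1,0,0,0,3.5,0,0,1,0,0,0,3.5,0,0,1,0,0,0,3.5,0,0,1,0,0,0,0,0,0,1,0,0,0,0,0,0,1,0,0,0,0,0,0,1]

```text
time_s: 2.03
ee_pos: [574.9, 139.8, 231.2]
tool_rot: [0.707, 0.707, -0.0, 0.0]
contact_force: [0.7, 0.1, 0.1]
finger_gap: 85.5
gripper_force: 0.0
```

```bash
python3 - <<'E'
from h import *
from plant import ctrl,get_image,mark_of
import pickle
np.set_printoptions(precision=1,suppress=True)
W=get_image("wrist");cv2.imwrite("pics/w1.png",W["frame"][:,:,::-1]);pickle.dump(W,open("w1.pkl","wb"))
print(ctrl.read_state()["ee_pos"])
for n in ["cup_red","cup_yellow","cup_blue","tumbler","twin","mat_red","mat_yellow","mat_blue","rack"]:
    print(n,[(np.round(d["centre"]).tolist(),round(d["score"],2),on(W,d["centre"],18 if n=="rack" else 0 if n=="twin" else 14)[:2]) for d in mark_of(n,"wrist")])
E
```

```text
[575.  139.2 231.3]
cup_red [([476.0, 224.0], 0.72, array([795.8,  60.1])), ([364.0, 208.0], 0.67, array([638.3,  83.6]))]
cup_yellow [([344.0, 323.0], 0.59, array([ 617.5, -107.9]))]
cup_blue [([372.0, 149.0], 0.9, array([645. , 164.7]))]
tumbler [([359.0, 272.0], 0.73, array([636.2, -17.3])), ([324.0, 33.0], 0.72, array([582.4, 295.7]))]
twin [([325.0, 31.0], 0.74, array([583.9, 300.8]))]
mat_red []
mat_yellow []
mat_blue []
rack [([248.0, 280.0], 0.76, array([473. , -27.8]))]
```

View pics/w1.png

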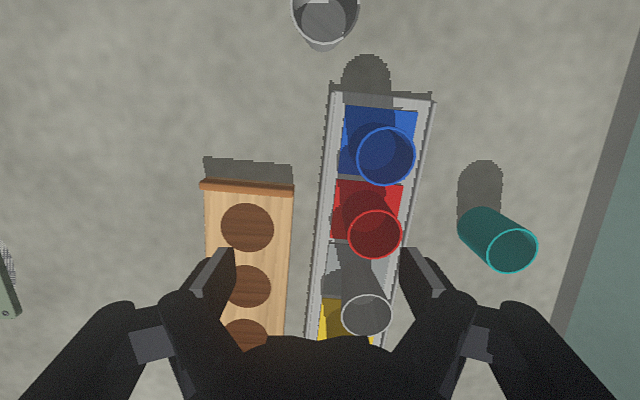

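w1 shows the twin at (325,20), blue (386,156), red (375,234), tumbler (366,315), the marks, and teal (511,250) as a decoy. I'll refine all rims and marks by fitting circles, with height left free, across the views.

```bash
cat > fit.py <<'E'
from h import *
import itertools
from scipy.ndimage import map_coordinates
from scipy.optimize import minimize
def grad(fr):
    L=cv2.cvtColor(fr,cv2.COLOR_RGB2LAB).astype(np.float32)
    L=cv2.GaussianBlur(L,(0,0),1.0)
    return np.sqrt(cv2.Sobel(L,-1,1,0)**2+cv2.Sobel(L,-1,0,1)**2).sum(2).clip(0,150)/150
th=np.linspace(0,2*np.pi,120,endpoint=False)
def score(X,r,vs):
    P=X[None]+r*np.c_[np.cos(th),np.sin(th),0*th]; s=0;n=0
    for g,G in vs:
        c=(P@np.array(g["R"]).T+g["t"])@np.array(g["camera_matrix"]).T; u=c[:,:2]/c[:,2:]
        ok=(u>1).all(1)&(u[:,0]<638)&(u[:,1]<398)
        if ok.sum()<50: continue
        s+=map_coordinates(G,[u[ok,1],u[ok,0]],order=1).mean(); n+=1
    return s/max(n,1)
def fit(x0,r,vs,w=12,wz=8):
    best=max((score(np.array(x0)+d,r,vs),tuple(d)) for d in itertools.product(np.arange(-w,w+1,3.),np.arange(-w,w+1,3.),np.arange(-wz,wz+1,4.)))
    m=minimize(lambda X:-score(X,r,vs),np.array(x0)+best[1],method="Nelder-Mead",options=dict(xatol=.1,fatol=1e-4,initial_simplex=np.array(x0)+best[1]+np.array([[0,0,0],[2,0,0],[0,2,0],[0,0,2]])))
    return m.x,-m.fun
E
python3 - <<'E'
from fit import *
from plant import get_image
import pickle
np.set_printoptions(precision=1,suppress=True)
W1=pickle.load(open("w1.pkl","rb"))
W0=dict(W1); W0["frame"]=cv2.imread("pics/w0.png")[:,:,::-1].copy()
R=np.array(W1["R"]); c1=-R.T@W1["t"]; print(c1); W0["t"]=-R@(c1-[0,139.2,0])
S=get_image("scene");D=get_image("side")
for g,n in((S,"scene"),(D,"side")): g["frame"]=cv2.imread(f"pics/{n}0.png")[:,:,::-1].copy()
V={k:(g,grad(g["frame"])) for k,g in dict(W0=W0,W1=W1,S=S,D=D).items()}
pickle.dump(V,open("V.pkl","wb"))
print("marks")
for n,(p,ks) in dict(L=((238,122),"W0 W1 S D"),C=((238,196),"W0 W1 S D"),R=((236,260),"W0 S D")).items():
    x0=on(W0,p,18)
    for kk in (ks,"S D"): print(n,kk,*fit(x0,37,[V[k] for k in kk.split()]))
print("rims")
for n,(p,ks) in dict(red=((383,101),"W0 W1"),tum=((373,201),"W0 W1"),yel=((354,271),"W0"),blue=((393,12),"W0 W1")).items():
    x0=on(W0,p,104 if n=="tum" else 89)
    for kk in (ks,ks+" S D","S D"): print(n,kk,*fit(x0,31,[V[k] for k in kk.split()]))
x0=on(W1,(325,16),90)
for kk in ("W1 S D","S D"): print("twin",*fit(x0,31,[V[k] for k in kk.split()]))
E
```

```text
[574.7 216.9 375. ]
marks
L W0 W1 S D [477.7  56.7  17.7] 0.9954063892364502
L S D [481.   56.   15.4] 0.9997164011001587
C W0 W1 S D [469.2 -37.9  17.9] 0.9333620071411133
C S D [471.2 -38.2  15.1] 0.9998555183410645
R W0 S D [ 459.3 -132.5   16. ] 0.9153156876564026
R S D [ 461.2 -132.    13.3] 0.9929055571556091
rims
red W0 W1 [638.3  80.6  90.7] 0.910624623298645
red W0 W1 S D [638.7  80.5  89.2] 0.8854180574417114
red S D [637.8  83.1  85.3] 0.8853051662445068
tum W0 W1 [631.7 -19.2  99.7] 0.8245222568511963
tum W0 W1 S D [631.5 -17.  102.5] 0.7517737746238708
tum S D [630.9 -13.9 100.4] 0.7218607664108276
yel W0 [ 618.2 -107.9   88.8] 0.9801421761512756
yel W0 S D [ 618.1 -108.    88.4] 0.881020724773407
yel S D [ 616.9 -107.3   87.9] 0.8400636315345764
blue W0 W1 [642.7 169.1  98.4] 0.8266003727912903
blue W0 W1 S D [644.5 167.9  89.7] 0.8202518224716187
blue S D [643.7 169.9  86. ] 0.8596805334091187
twin [582.1 304.3  84.6] 0.6642982363700867
twin [589.9 294.9  97.8] 0.6773213744163513
```

The heights agree with the text: marks about 17 mm, cup rims about 89 mm. Marks: L (478,57), C (469,−38), R (460,−132.5). The blue cup is at (644,168). First I'll hover over it and take the close check crop.

Request:
jog_arm:
  rows: [0,0,0,0.95,2.3,0,1,0,0,0,0.95,2.3,0,1,0,0,0,0.95,2.3,3,1,0,0,0,0,0,3,1,0,0,0,0,0,0,1,0,0,0,0,0,0,1]

```text
time_s: 3.13
ee_pos: [642.8, 168.2, 169.6]
tool_rot: [0.707, 0.707, -0.002, -0.001]
contact_force: [1.5, -0.4, 0.6]
finger_gap: 85.2
gripper_force: 0.0
```

```bash
python3 - <<'E'
from fit import *
from plant import ctrl,get_image
np.set_printoptions(precision=1,suppress=True)
W=get_image("wrist"); s=ctrl.read_state(); print(s["ee_pos"])
V=[(W,grad(W["frame"]))]
for n,x in dict(blue=(644,168,89),red=(638.5,80.5,89)).items():
  for z in (0.,): print(n,*fit(x,31,V,wz=0.1))
im=W["frame"][:,:,::-1].copy(); 
cv2.imwrite("pics/w2.png",im)
E
```

```text
[643.9 168.5 171.8]
blue [642.6 162.3  78.6] 0.938230574131012
red [638.3  78.7  88.1] 0.9821545481681824
```

View pics/w2.png

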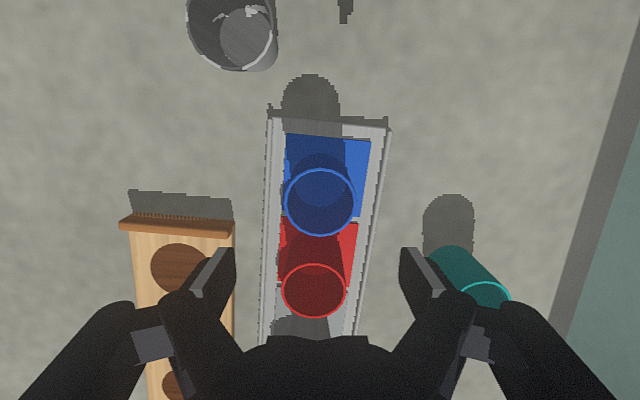

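The crop confirms the blue cup, upright on its blue mat, with its rim at (320,202), centred between the fingers; red is at (313,290). Descend and grip.

Request:
jog_arm:
  rows: [0,0,0,-0.1,0,3,1,0,0,0,0,0,3,1,0,0,0,0,0,3,1,0,0,0,0,0,3,1,0,0,0,0,0,1.3,1,0,0,0,0,0,0,1,0,0,0,0,0,0,-1,0,0,0,0,0,0,-1,0,0,0,0,0,0,-1,0,0,0,0,0,0,-1,0,0,0,0,0,0,-1,0,0,0,0,0,0,-1,0,0,0,0,0,0,-1,0,0,0,0,0,0,-1]
  force: 40

```text
time_s: 4.35
ee_pos: [646.0, 167.9, 41.7]
tool_rot: [0.707, 0.707, 0.003, 0.002]
contact_force: [0.4, 0.0, 6.5]
finger_gap: 59.7
gripper_force: 44.0
```

Request:
jog_arm:
  rows: [0,0,0,0,0,-1.5,-1,0,0,0,0,0,-3,-1,0,0,0,0,0,-3,-1,0,0,0,0,0,-3,-1,0,0,0,-1.5,-0.92,-1,-1,0,0,0,-3,-1.84,0,-1,0,0,0,-3,-1.84,0,-1,0,0,0,-3,-1.84,0,-1,0,0,0,-3,-1.84,0,-1,0,0,0,-3,-1.84,0,-1,0,0,0,-3,-1.84,0,-1,0,0,0,-3,-1.84,0,-1,0,0,0,-3,-1.84,0,-1,0,0,0,-3,-1.84,0,-1,0,0,0,-1.5,-0.92,0,-1,0,0,0,0,0,2,-1,0,0,0,0,0,2,-1,0,0,0,0,0,0,-1,0,0,0,0,0,0,-1]

```text
time_s: 5.93
ee_pos: [459.6, -132.5, 113.6]
tool_rot: [0.707, 0.707, -0.0, -0.0]
contact_force: [0.7, 0.2, 0.2]
finger_gap: 60.0
gripper_force: 43.7
```

```bash
python3 - <<'E'
from fit import *
from plant import ctrl,get_image
np.set_printoptions(precision=2,suppress=True)
W=get_image("wrist"); s=ctrl.read_state(); print(s["ee_pos"],s["tool_rot"],s["finger_gap"])
cv2.imwrite("pics/w3.png",W["frame"][:,:,::-1])
V=[(W,grad(W["frame"]))]
for n,x,w in (("L",(477.7,56.7,18),6),("C",(469,-38,18),6)): print(n,*fit(x,37,V,wz=.1,w=w))
E
```

```text
[ 460.56 -132.56  114.33] [0.71 0.71 0.   0.  ] 60.35549605114029
L [483.7  62.7  17.9] 0.0
C [469.38 -37.79  18.62] 0.99964439868927
```

View pics/w3.png

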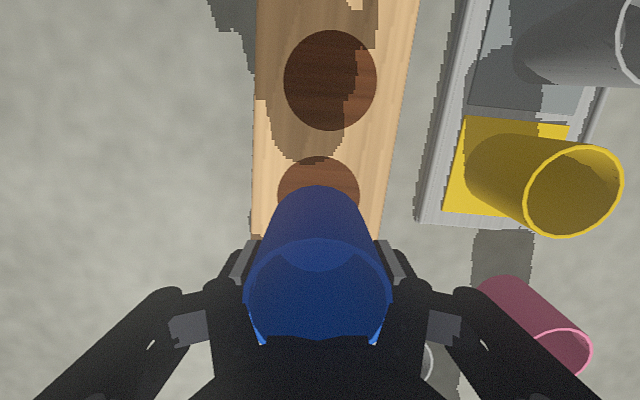

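Blue is held upright above mark R (318,200). Lower it gently.

Request:
jog_arm:
  rows: [0,0,0,0,0,2.2,-1,0,0,0,0,0,2.2,-1,0,0,0,0,0,1.5,-1,0,0,0,0,0,0.5,-1,0,0,0,0,0,0.2,-1,0,0,0,0,0,0.1,-1,0,0,0,0,0,0,-1,0,0,0,0,0,0,-1]

```text
time_s: 6.65
ee_pos: [460.9, -132.7, 47.4]
tool_rot: [0.707, 0.707, 0.001, 0.001]
contact_force: [-0.6, 0.3, -1.5]
finger_gap: 60.3
gripper_force: 43.8
```

Request:
jog_arm:
  rows: [0,0,0,0,0,0.1,-1,0,0,0,0,0,0.1,-1,0,0,0,0,0,0,-1,0,0,0,0,0,0,-1]

```text
time_s: 6.98
ee_pos: [460.7, -132.7, 45.6]
tool_rot: [0.707, 0.707, 0.0, 0.001]
contact_force: [-1.6, 0.0, 7.9]
finger_gap: 60.1
gripper_force: 44.4
```

Request:
jog_arm:
  rows: [0,0,0,0,0,0,1,0,0,0,0,0,0,1,0,0,0,0,0,0,1,0,0,0,0,0,0,1,0,0,0,0,0,-0.5,1,0,0,0,0,0,-2,1,0,0,0,0,0,-3,1,0,0,0,0,0,-3,1,0,0,0,0,0,-3,1,0,0,0,2.65,2.23,0,1,0,0,0,2.65,2.23,0,1,0,0,0,2.65,2.23,0,1,0,0,0,2.65,2.23,0,1,0,0,0,2.65,2.23,0,1,0,0,0,2.65,2.23,0,1,0,0,0,2.65,2.23,0,1,0,0,0,2.65,2.23,0,1,0,0,0,0,0,0,1,0,0,0,0,0,0,1]

```text
time_s: 8.57
ee_pos: [638.9, 80.9, 158.8]
tool_rot: [0.706, 0.708, -0.0, -0.0]
contact_force: [-0.4, 0.7, -0.1]
finger_gap: 85.5
gripper_force: 0.0
```

```bash
python3 - <<'E'
from fit import *
from plant import ctrl,get_image
np.set_printoptions(precision=2,suppress=True)
W=get_image("wrist"); S=get_image("scene"); D=get_image("side"); s=ctrl.read_state(); print(s["ee_pos"])
V=[(W,grad(W["frame"]))]; V2=[(g,grad(g["frame"])) for g in (S,D)]
print("red",*fit((638.5,80.5,89),31,V,wz=.01,w=6))
for x in ((461,-132.5,93),): print("blue placed",*fit(x,31,V2,wz=4))
print("tum",*fit((631.5,-17,104),31,V2,wz=4))
E
```

```text
[637.59  78.69 159.31]
red [639.26  80.41  90.92] 0.9073083400726318
blue placed [ 459.37 -130.84   90.36] 0.8579331636428833
tum [640.27 -14.46 107.81] 0.7335349321365356
```

Blue stands on the right mark, offset about 2 mm. Red next: descend and grip.

Request:
jog_arm:
  rows: [0,0,0,0,0,3,1,0,0,0,0,0,3,1,0,0,0,0,0,3,1,0,0,0,0,0,2.2,1,0,0,0,0,0,1,1,0,0,0,0,0,0,1,0,0,0,0,0,0,-1,0,0,0,0,0,0,-1,0,0,0,0,0,0,-1,0,0,0,0,0,0,-1,0,0,0,0,0,0,-1,0,0,0,0,0,0,-1,0,0,0,0,0,0,-1,0,0,0,0,0,0,-1]
  force: 40

```text
time_s: 9.88
ee_pos: [640.0, 79.4, 39.8]
tool_rot: [0.707, 0.707, 0.002, 0.002]
contact_force: [0.1, -0.3, 6.4]
finger_gap: 61.5
gripper_force: 44.2
```

Request:
jog_arm:
  rows: [0,0,0,0,0,-1.5,-1,0,0,0,0,0,-3,-1,0,0,0,0,0,-3,-1,0,0,0,0,0,-3,-1,0,0,0,-1.96,-2.82,-0.5,-1,0,0,0,-1.96,-2.82,0,-1,0,0,0,-1.96,-2.82,0,-1,0,0,0,-1.96,-2.82,0,-1,0,0,0,-1.96,-2.82,0,-1,0,0,0,-1.96,-2.82,0,-1,0,0,0,0,0,0,-1,0,0,0,0,0,3,-1,0,0,0,0,0,3,-1,0,0,0,0,0,2.5,-1,0,0,0,0,0,1,-1,0,0,0,0,0,0.5,-1,0,0,0,0,0,0.1,-1,0,0,0,0,0,0.1,-1,0,0,0,0,0,0,-1,0,0,0,0,0,0,-1]

```text
time_s: 11.55
ee_pos: [470.1, -38.1, 46.3]
tool_rot: [0.707, 0.707, 0.001, 0.001]
contact_force: [-0.4, -0.0, -1.1]
finger_gap: 61.4
gripper_force: 44.3
```

Request:
jog_arm:
  rows: [0,0,0,0,0,0.1,-1,0,0,0,0,0,0.1,-1,0,0,0,0,0,0,-1,0,0,0,0,0,0,-1]

```text
time_s: 11.88
ee_pos: [469.6, -38.1, 43.7]
tool_rot: [0.707, 0.707, 0.0, 0.0]
contact_force: [-0.6, 0.2, 1.7]
finger_gap: 61.7
gripper_force: 44.5
```

Request:
jog_arm:
  rows: [0,0,0,0,0,0.1,-1,0,0,0,0,0,0,-1,0,0,0,0,0,0,1,0,0,0,0,0,0,1,0,0,0,0,0,0,1,0,0,0,0,0,0,1,0,0,0,0,0,-0.5,1,0,0,0,0,0,-2,1,0,0,0,0,0,-3,1,0,0,0,0,0,-3,1,0,0,0,0,0,-3,1,0,0,0,-1.4,2.98,0,1,0,0,0,-1.4,2.98,0,1,0,0,0,-1.4,2.98,0,1,0,0,0,-1.4,2.98,0,1,0,0,0,-1.4,2.98,0,1,0,0,0,0,0,0,1,0,0,0,0,0,0,1]

```text
time_s: 13.38
ee_pos: [618.8, -108.7, 156.6]
tool_rot: [0.707, 0.707, -0.0, -0.0]
contact_force: [-1.0, 0.6, -0.7]
finger_gap: 85.4
gripper_force: 0.0
```

```bash
python3 - <<'E'
from fit import *
from plant import ctrl,get_image
np.set_printoptions(precision=2,suppress=True)
W=get_image("wrist"); S=get_image("scene"); D=get_image("side"); s=ctrl.read_state(); print(s["ee_pos"])
V=[(W,grad(W["frame"]))]; V2=[(g,grad(g["frame"])) for g in (S,D)]
print("yel",*fit((618.2,-107.9,89),31,V,wz=.01,w=6))
print("blue",*fit((461,-132.5,93),31,V2,wz=4)); print("red",*fit((469,-38,93),31,V2,wz=4))
E
```

```text
[ 616.93 -107.55  157.23]
yel [ 615.77 -111.48   78.74] 0.9307287931442261
blue [ 459.32 -130.9    90.1 ] 0.8607174158096313
red [467.49 -33.27  89.88] 0.6718714237213135
```

Request:
jog_arm:
  rows: [0,0,0,0,0,3,1,0,0,0,0,0,3,1,0,0,0,0,0,3,1,0,0,0,0,0,2,1,0,0,0,0,0,1,1,0,0,0,0,0,0,1,0,0,0,0,0,0,-1,0,0,0,0,0,0,-1,0,0,0,0,0,0,-1,0,0,0,0,0,0,-1,0,0,0,0,0,0,-1,0,0,0,0,0,0,-1,0,0,0,0,0,0,-1,0,0,0,0,0,0,-1]
  force: 40

```text
time_s: 14.7
ee_pos: [619.6, -108.3, 39.6]
tool_rot: [0.707, 0.707, 0.001, 0.002]
contact_force: [-0.2, 0.2, 7.4]
finger_gap: 61.6
gripper_force: 44.2
```

Request:
jog_arm:
  rows: [0,0,0,0,0,-1.5,-1,0,0,0,0,0,-3,-1,0,0,0,0,0,-3,-1,0,0,0,0,0,-3,-1,0,0,0,0,0,-1.5,-1,0,0,0,2.74,-2.34,0,-1,0,0,0,2.74,-2.34,0,-1,0,0,0,2.74,-2.34,0,-1,0,0,0,2.74,-2.34,0,-1,0,0,0,2.74,-2.34,0,-1,0,0,0,2.74,-2.34,0,-1,0,0,0,0,0,0,-1,0,0,0,0,0,3,-1,0,0,0,0,0,3,-1,0,0,0,0,0,3,-1,0,0,0,0,0,1.5,-1,0,0,0,0,0,0.5,-1,0,0,0,0,0,0.2,-1,0,0,0,0,0,0,-1,0,0,0,0,0,0,-1]

```text
time_s: 16.37
ee_pos: [479.0, 56.3, 46.5]
tool_rot: [0.707, 0.707, 0.001, 0.001]
contact_force: [0.3, -0.5, -1.2]
finger_gap: 61.9
gripper_force: 44.2
```

Request:
jog_arm:
  rows: [0,0,0,0,0,0.1,-1,0,0,0,0,0,0.1,-1,0,0,0,0,0,0.1,-1,0,0,0,0,0,0,1,0,0,0,0,0,0,1,0,0,0,0,0,0,1,0,0,0,0,0,0,1,0,0,0,0,0,-0.8,1,0,0,0,0,0,-2,1,0,0,0,0,0,-4,1,0,0,0,0,0,-4,1,0,0,0,0,0,-4,1,0,0,0,0,0,-4,1,0,0,0,3.26,2.14,0,1,0,0,0,3.26,2.14,0,1,0,0,0,3.26,2.14,0,1,0,0,0,3.26,2.14,0,1,0,0,0,3.26,2.14,0,1]

```text
time_s: 17.87
ee_pos: [585.4, 220.8, 231.1]
tool_rot: [0.707, 0.707, 0.0, 0.0]
contact_force: [0.7, -0.4, 0.3]
finger_gap: 85.3
gripper_force: 0.0
```

```bash
python3 - <<'E'
import time
from fit import *
from plant import ctrl,get_image
import pickle
np.set_printoptions(precision=2,suppress=True)
get_image("wrist");get_image("wrist")
W=get_image("wrist"); S=get_image("scene"); D=get_image("side"); print(ctrl.read_state()["ee_pos"])
pickle.dump((W,S,D),open("A.pkl","wb"))
cv2.imwrite("pics/w4.png",W["frame"][:,:,::-1])
im=S["frame"][110:260,180:440,::-1]; cv2.imwrite("pics/s4.png",cv2.resize(im,(780,450),interpolation=cv2.INTER_CUBIC))
V=[(W,grad(W["frame"]))]; V2=[(g,grad(g["frame"])) for g in (S,D)]
print("twin",*fit((585,300,90),31,V,wz=4)); print("twin SD",*fit((585,300,90),31,V2,wz=4)); print("twin all",*fit((585,300,90),31,V+V2,wz=4))
for n,x in (("yel",(478,57,93)),("red",(469,-38,93)),("blue",(460,-132.5,93))): print(n,*fit(x,31,V2,wz=4))
print("tum",*fit((632,-17,104),31,V2,wz=4))
E
```

```text
[584.18 218.89 230.22]
twin [580.41 301.82  69.55] 0.838674783706665
twin SD [589.57 296.75  93.67] 0.5800743103027344
twin all [580.94 301.96  80.41] 0.618981659412384
yel [477.11  59.    89.21] 0.8732826709747314
red [466.64 -34.75  89.03] 0.8846238851547241
blue [ 459.15 -130.85   90.48] 0.858790397644043
tum [630.62 -14.23 100.35] 0.7645937204360962
```

View pics/w4.png

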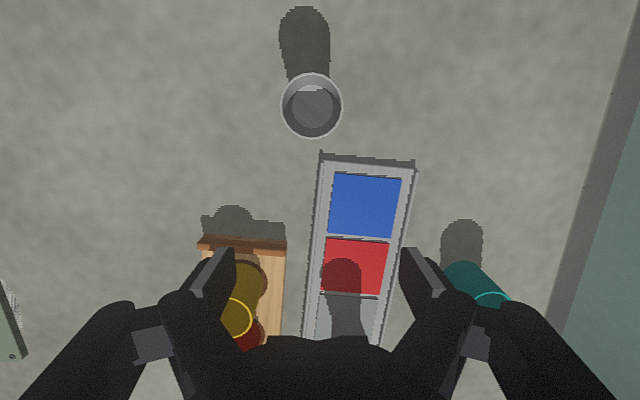

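View pics/s4.png

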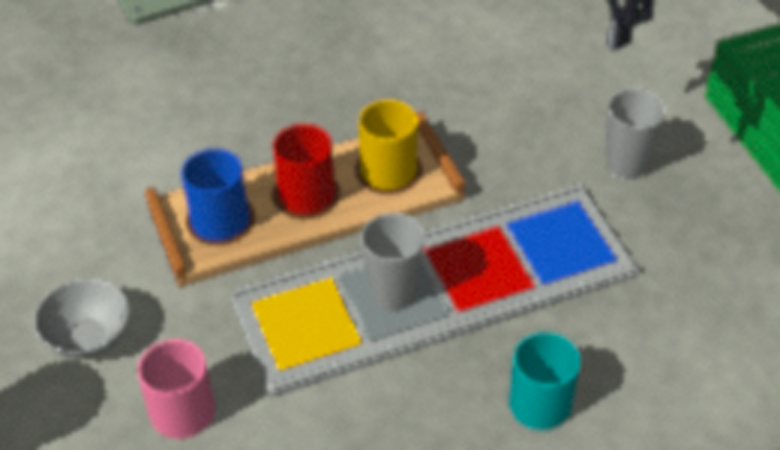

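The three cups stand on their marks in reversed order. The twin's rim is at (311,105), almost directly under the camera, so its centre is about (581,302). Next I'll view the tumbler from directly above.

Request:
jog_arm:
  rows: [0,0,0,-3.5,0.52,0,1,0,0,0,-3.5,0.52,0,1,0,0,0,-3.5,0.52,0,1,0,0,0,-3.5,0.52,0,1,0,0,0,-3.5,0.52,0,1,0,0,0,-3.5,0.52,0,1,0,0,0,-3.5,0.52,0,1,0,0,0,-3.5,0.52,0,1,0,0,0,-3.5,0.52,0,1,0,0,0,0,0,0,1,0,0,0,0,0,0,1]

```text
time_s: 19.03
ee_pos: [630.3, -98.5, 230.8]
tool_rot: [0.709, 0.705, -0.0, -0.0]
contact_force: [-0.5, 0.4, -0.4]
finger_gap: 85.5
gripper_force: 0.0
```

```bash
python3 - <<'E'
from fit import *
from plant import ctrl,get_image
np.set_printoptions(precision=2,suppress=True)
W=get_image("wrist"); print(ctrl.read_state()["ee_pos"],-np.array(W["R"]).T@W["t"])
cv2.imwrite("pics/w5.png",W["frame"][:,:,::-1])
V=[(W,grad(W["frame"]))]
for z in (98,104): print("tum",*fit((632,-17,z),31,V,wz=.01))
E
```

```text
[630.37 -96.93 230.86] [630.49 -21.51 374.63]
tum [632.57 -14.59  84.67] 0.8239526748657227
tum [632.48 -14.58  84.69] 0.8239789605140686
```

View pics/w5.png

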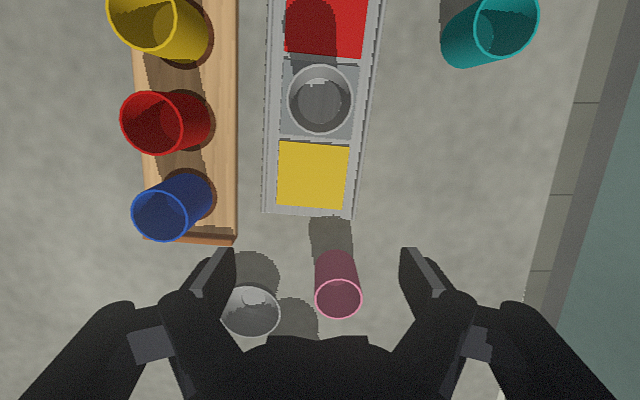

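The tumbler rim is at (319,98), centre about (632,−16); the cups stand well on the rack. Go and grip it high.

Request:
jog_arm:
  rows: [0,0,0,2.65,0,0,1,0,0,0,2.65,0,0,1,0,0,0,2.65,0,2,1,0,0,0,0,0,3,1,0,0,0,0,0,3,1,0,0,0,0,0,3,1,0,0,0,0,0,3,1,0,0,0,0,0,1.5,1,0,0,0,0,0,0.8,1,0,0,0,0,0,0,1,0,0,0,0,0,0,-1,0,0,0,0,0,0,-1,0,0,0,0,0,0,-1,0,0,0,0,0,0,-1,0,0,0,0,0,0,-1,0,0,0,0,0,0,-1,0,0,0,0,0,0,-1,0,0,0,0,0,0,-1]
  force: 40

```text
time_s: 20.58
ee_pos: [632.8, -16.0, 69.8]
tool_rot: [0.707, 0.707, 0.001, 0.001]
contact_force: [-0.9, 0.1, 6.2]
finger_gap: 60.1
gripper_force: 42.6
```

Request:
jog_arm:
  rows: [0,0,0,0,0,-1,-1,0,0,0,0,0,-3,-1,0,0,0,0,0,-3,-1,0,0,0,0,0,-3,-1,0,0,0,0,0,-3,-1,0,0,0,3.53,-0.567,0,-1,0,0,0,3.53,-0.567,0,-1,0,0,0,3.53,-0.567,0,-1,0,0,0,3.53,-0.567,0,-1,0,0,0,3.53,-0.567,0,-1,0,0,0,3.53,-0.567,0,-1,0,0,0,3.53,-0.567,0,-1,0,0,0,3.53,-0.567,0,-1,0,0,0,3.53,-0.567,0,-1,0,0,0,0,0,2,-1,0,0,0,0,0,0,-1,0,0,0,0,0,0,-1,0,0,0,0,0,0,-1]

```text
time_s: 22.08
ee_pos: [580.9, 300.6, 178.1]
tool_rot: [0.707, 0.707, 0.0, 0.0]
contact_force: [-0.0, -0.4, -1.2]
finger_gap: 59.7
gripper_force: 43.9
```

```bash
python3 - <<'E'
from h import *
from plant import ctrl,get_image
np.set_printoptions(precision=1,suppress=True)
S=get_image("scene"); D=get_image("side"); W=get_image("wrist"); s=ctrl.read_state(); print(s["ee_pos"],s["tool_rot"],s["finger_gap"])
o=[]
th=np.linspace(0,2*np.pi,60)
for g,n in ((S,"scene"),(D,"side")):
    c=proj(g,[581,302,100]).round().astype(int); k=5; im=g["frame"][c[1]-40:c[1]+40,c[0]-38:c[0]+38,::-1]
    im=cv2.resize(im,None,fx=k,fy=k,interpolation=cv2.INTER_CUBIC)
    for r,z,col in ((31,90,(0,255,0)),(22,114,(0,0,255))):
        P=np.array([(proj(g,[581+r*np.cos(t),302+r*np.sin(t),z])-c+[38,40])*k for t in th]).astype(int)
        cv2.polylines(im,[P],True,col,1)
    o.append(im)
cv2.imwrite("pics/n1.png",np.hstack(o))
E
```

```text
[581.3 300.5 178.5] [0.7 0.7 0.  0. ] 60.24609119481386
```

View pics/n1.png

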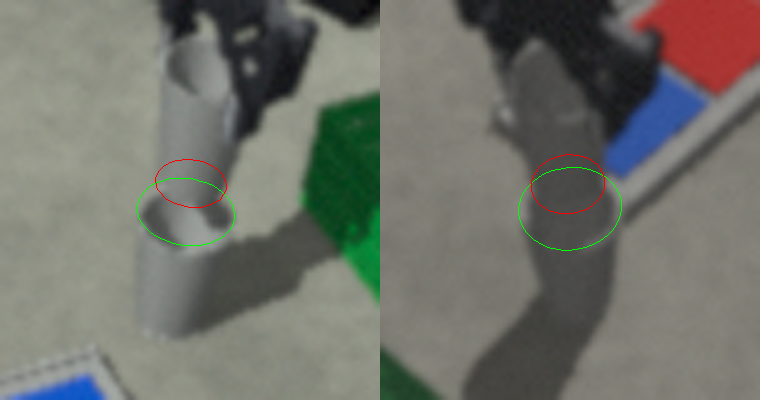

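In the scene crop the twin's rim is at (185,213), which matches the computed green rim, and the held tumbler's foot is above its centre. Lower in stages.

Request:
jog_arm:
  rows: [0,0,0,0,0,1,-1,0,0,0,0,0,1.2,-1,0,0,0,0,0,1,-1,0,0,0,0,0,0.7,-1,0,0,0,0,0,0.7,-1,0,0,0,0,0,0.6,-1,0,0,0,0,0,0,-1,0,0,0,0,0,0,-1]

```text
time_s: 22.9
ee_pos: [580.6, 301.5, 125.1]
tool_rot: [0.707, 0.707, -0.0, -0.0]
contact_force: [0.4, -1.1, -1.4]
finger_gap: 60.1
gripper_force: 43.9
```

Request:
jog_arm:
  rows: [0,0,0,0,0,0.4,-1,0,0,0,0,0,0.4,-1,0,0,0,0,0,0.4,-1,0,0,0,0,0,0.3,-1,0,0,0,0,0,0.3,-1,0,0,0,0,0,0,-1,0,0,0,0,0,0,-1]

```text
time_s: 23.48
ee_pos: [580.5, 301.5, 107.1]
tool_rot: [0.707, 0.707, -0.0, -0.0]
contact_force: [0.3, -0.7, -1.0]
finger_gap: 59.7
gripper_force: 43.9
```

Request:
jog_arm:
  rows: [0,0,0,0,0,0.3,-1,0,0,0,0,0,0.3,-1,0,0,0,0,0,0.2,-1,0,0,0,0,0,0.1,-1,0,0,0,0,0,0,-1,0,0,0,0,0,0,-1]

```text
time_s: 23.98
ee_pos: [580.5, 301.4, 98.1]
tool_rot: [0.707, 0.707, -0.0, -0.0]
contact_force: [-0.1, -1.2, -2.6]
finger_gap: 59.9
gripper_force: 43.9
```

Request:
jog_arm:
  rows: [0,0,0,0,0,0.1,-1,0,0,0,0,0,0.1,-1,0,0,0,0,0,0,-1,0,0,0,0,0,0,-1]

```text
time_s: 24.32
ee_pos: [581.1, 301.6, 97.0]
tool_rot: [0.707, 0.707, 0.001, 0.0]
contact_force: [0.9, -0.9, 3.1]
finger_gap: 60.0
gripper_force: 44.1
```

Seated at the expected height. Release, rise, and back off to look.

Request:
jog_arm:
  rows: [0,0,0,0,0,0.05,-1,0,0,0,0,0,0,0.2,0,0,0,0,0,0,0.5,0,0,0,0,0,0,1,0,0,0,0,0,0,1,0,0,0,0,0,0,1,0,0,0,0,0,-0.8,1,0,0,0,0,0,-2,1,0,0,0,0,0,-4,1,0,0,0,0,0,-4,1,0,0,0,0,0,-3,1,0,0,0,-4,0,0,1,0,0,0,-4,0,0,1,0,0,0,0,0,0,1,0,0,0,0,0,0,1]

```text
time_s: 25.57
ee_pos: [580.6, 219.8, 234.8]
tool_rot: [0.708, 0.706, 0.0, 0.0]
contact_force: [1.0, -0.1, -0.6]
finger_gap: 85.4
gripper_force: 0.0
```

```bash
python3 - <<'E'
from fit import *
from plant import ctrl,get_image
np.set_printoptions(precision=1,suppress=True)
S=get_image("scene"); D=get_image("side"); W=get_image("wrist"); print(ctrl.read_state()["ee_pos"])
V=[(g,grad(g["frame"])) for g in (S,D)]
for n,x in (("nested rim",(581,302,130)),("yel",(478,57,93)),("red",(469,-38,93)),("blue",(460,-132.5,93))): print(n,*fit(x,31,V,wz=8))
print("mean",np.mean(np.abs(S["frame"].astype(int)).mean()))
im=np.vstack([cv2.resize(g["frame"][y:y+150,x:x+260,::-1],(520,300),interpolation=cv2.INTER_CUBIC) for g,x,y in ((S,180,110),(D,200,150))])
cv2.imwrite("pics/end.png",im)
E
```

```text
[580.6 222.2 233.9]
nested rim [581.3 302.8 125.8] 0.607980489730835
yel [477.1  59.   89.2] 0.8738464713096619
red [466.7 -34.7  89. ] 0.8827466368675232
blue [ 459.1 -130.8   90.3] 0.858161985874176
mean 132.60673958333334
```

View pics/end.png

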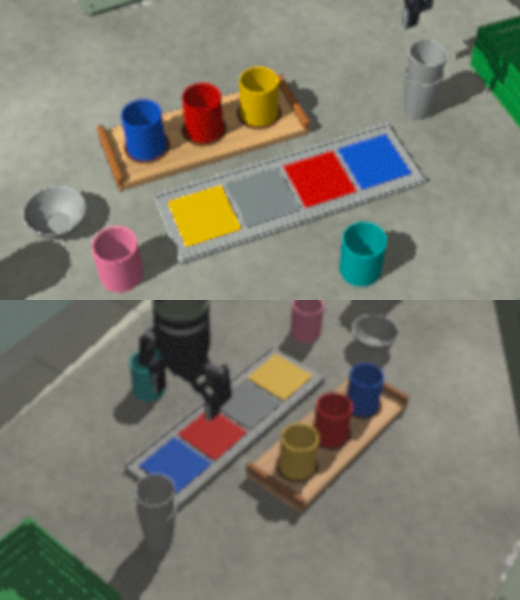

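All is in place. One overhead check that the cups are centred, since time is plentiful.

Request:
jog_arm:
  rows: [0,0,0,-3.74,-1.24,0,1,0,0,0,-3.74,-1.24,0,1,0,0,0,-3.74,-1.24,0,1,0,0,0,-3.74,-1.24,0,1,0,0,0,-3.74,-1.24,0,1,0,0,0,-3.74,-1.24,0,1,0,0,0,-3.74,-1.24,0,1,0,0,0,-3.74,-1.24,0,1,0,0,0,-3.74,-1.24,0,1,0,0,0,0,0,0,1,0,0,0,0,0,0,1,0,0,0,0,0,0,1]

```text
time_s: 26.72
ee_pos: [469.6, -114.3, 233.8]
tool_rot: [0.707, 0.707, 0.0, -0.0]
contact_force: [-0.7, -0.2, -0.4]
finger_gap: 85.5
gripper_force: 0.0
```

```bash
python3 - <<'E'
from fit import *
from plant import ctrl,get_image
np.set_printoptions(precision=1,suppress=True)
W=get_image("wrist"); print(ctrl.read_state()["ee_pos"])
G=grad(W["frame"]); V=[(W,G)]
for n,x in (("yel",(478,57)),("red",(469,-38)),("blue",(460,-132.5))):
    g=np.arange(-8,8.1,.5)
    f=lambda r,z:max((score(np.array([x[0]+a,x[1]+b,z]),r,V),x[0]+a,x[1]+b) for a in g for b in g)
    print(n,"rim",np.array(f(31,92.5)),"mark",np.array(f(37,18)))
cv2.imwrite("pics/top.png",cv2.resize(W["frame"][0:290,180:440,::-1],None,fx=2,fy=2,interpolation=cv2.INTER_CUBIC))
E
```

```text
[ 469.7 -113.9  233.7]
yel rim [  0.8 477.5  57.5] mark [  1.  478.5  57. ]
red rim [  1.  469.5 -37.5] mark [  1. 469. -35.]
blue rim [   1.  460. -134.] mark [   0.7  460.  -132.5]
```

View pics/top.png

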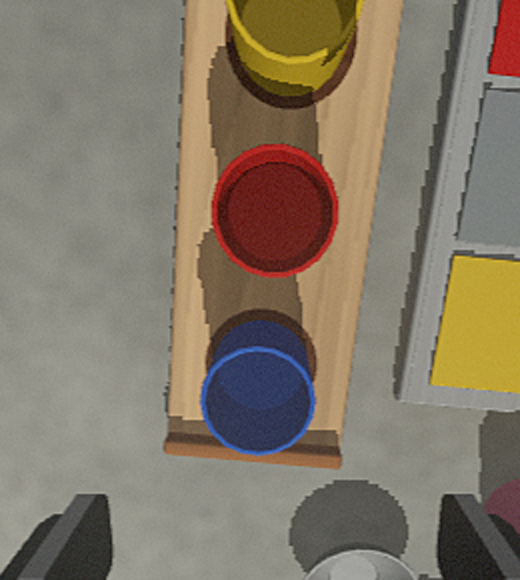

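The overhead crop shows yellow, red and blue upright and within about 2 mm of their mark centres (red's rim is at (275,210) in the crop). Handing in.

```bash
python3 -c "
from plant import ctrl
print(ctrl.close_job())"
```

```text
the job is handed in; nothing more can be done
None
```

The job is handed in at about 27 s of the 106 s allowed: yellow, red and blue stand left to right on the rack marks, each within about 2 mm of centre, and the tumbler is nested in its twin, with nothing knocked over.

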